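# Refit the filter cassette of a bench dust extractor

## Robot

A 6-joint arm with a two-finger parallel gripper is mounted at the origin on the work surface. World frame = base frame: x ahead of the robot, y to its left, z up, the work surface at z = 0. Lengths are in m, angles in rad, forces in N, time in s.
With the tool pointing down it reaches from about 0.4 to 0.925 m from the base axis. Payload 12.5 kg.
Tool frame: the origin (TCP) lies midway between the tips of the shut fingers; the grasp point (between the pads) lies 19 mm behind it; x points along the fingers, z is the direction in which the jaws open and shut, and the axes are right-handed (so a half turn about x gives the same grasp; the last joint's range is limited). The gripper opens to 95 mm and grips with 3 to 60 N. Pads are 20 mm wide; open, the fingers measure 119 mm over their backs; the gripper's body (75 mm by 180 mm) begins 59 mm behind the grasp point.
Start: joints at [-1.434, 0.491, 1.559, -0, 1.092, -0.106], TCP at [0.15, -0.607, 0.215] pointing down, gripper open.
Joint ranges: [-3.1, 3.1], [-0.84, 2.19], [0.05, 2.79], [-1.13, 4.28], [0.06, 2.93], [-2.69, 2.69]. Speed limits (rad/s): [2.22, 2.22, 2.79, 3.14, 3.14, 3.14].

## Interface

Orientations are given as a unit quaternion [x, y, z, w].
In Python, from cell import robot, optics gives the robot as it stands.
- The arm moves only by the tool jog_arm, never from a script. Its argument "steps" is a list of rows, each an object with "xyz": the shift along the tool's x, y, z in cm, a list of three; "turn": the turn, a rotation vector about the tool's x, y, z in degrees, a list of three; "jaw": the opening, from 0 (shut) to 1 (fully open). A call has 1 to 20 rows; each row shifts and turns the commanded pose from where the row before left it, along the tool's axes as they then stand; what a row does not reach is not made up. A row lasts 1/8 s, in which the tool goes at most 62.5 mm and 10.7 degrees, less where a joint would pass 70% of its speed; a pose out of reach is approached as far as the arm can. A call is refused whole if a number of a shift passes 6.25 or a number of a turn 10.7, either way. A call with a gripper value outside its range is refused whole. The fingers move at their own pace and stop on an object; "grip_force" is the grip in N (left out, the last holds). Time passes only in rows, so rows that do not move let the fingers close. It gives the time, the measured TCP pose, the force and the opening at its end, in the units of the state.
- robot.sense(): the state, without advancing time (a new reading comes with each control period).
- optics.camera(name): name is "scene" or "top" or "wrist"; returns a dict with "color" (384x512x3 uint8, red, green, blue), "K" (3x3 intrinsics, pixels), "R" (3x3) and "t" (3): a world point X has camera coordinates R X + t. Camera axes: x right, y down, z forward; pixel columns grow to the right and rows downward; lengths in m; the calibration is good to about 2 mm. A picture is of the moment at which its call begins. There is no depth.
- robot.job_done(): hands the job in, once; it reports no verdict.
The state is a dict: "time_s": time; "joint_positions": joint angles; "joint_velocities": joint speeds; "joint_efforts": joint torques, N m; "eef_pos": TCP position; "orientation": TCP orientation; "wrist_force": force on the tool from outside, world axes, zero at the start; "torque": the same for the moment, N m; "width": finger opening in m.
Only numpy, scipy, OpenCV 4.12 (cv2) and the standard library are available. Lean on these libraries where they do the work, as an engineer would, in place of code of your own. Each camera call takes 0.05 s, during which the arm holds its last target.

## Task

Fit the loose filter cassette into the seat on top of the dust-extraction box: hold it tilted, slide one of its short edges under the fixed steel lip until it meets the stop behind it, then swing the other edge down past the spring catch until it snaps over it and the cassette lies flat and fully home. Work gently, feeling for the stop rather than ramming or forcing it, and leave the jar, the steel block and the brush where they are.

Things in the scene. Friction and masses are not known exactly. Their poses are not given: they have to be found in the camera images.
- cassette: Filter cassette, loose on the bench: flat aluminium frame with grey pleated filter, 140 (x) x 110 (y) x 9 mm (z), 0.25 to 0.5 kg. In the middle of its top a black upright handle plate, 14 mm thick (x), 50 mm long (y), up to z = 47 mm. Origin: centre of the underside; z up to the handle side. Both ends are alike: either short edge (x = -70 or +70 mm) may go under the lip.
- edge_a (a point): Middle of the lower edge of the cassette at its x = -70 mm end (on the underside).
- edge_b (a point): Middle of the lower edge of the cassette at its x = +70 mm end (on the underside).
- housing: Dust-extraction box, fixed: grey, 220 (x) x 170 (y) x 50 mm tall, origin at the centre of its underside, z up, -x side roughly towards the robot. On top a steel seat: a shallow well with a lip at its -x end and a spring catch at its +x end. The seat is bolted through slots: it sits up to 10 mm either way along x from the nominal points given, is not measured, and cannot be shifted by hand.
- well (a point): Nominal centre of the well's floor, on the housing 54 mm above its origin. Well 142.5 mm long (x), 118 mm wide (y); side walls 8 mm above the floor. The cassette goes down only when pushed against the stop to within about 2 mm.
- lip (a point): Nominal foot of the stop wall's face at floor height (housing x = -71.25 mm). From it the lip reaches 24 mm towards +x over the well, along the whole width: underside 18 mm, top 22 mm above the floor. Hook with 10 to 17 degrees of tilt; over about 19 it jams under the lip. Tilted, the cassette's upper corner meets the stop first.
- far_wall (a point): Nominal foot of the wall opposite the lip, at floor height (housing x = +71.25 mm). The wall's top is 18 mm above the floor; the spring catch sits in the middle of this wall.
- catch (a joint): Spring catch, 42 mm wide: 0 when out, to 0.008 m pushed back to housing +x. Out, its nose stands 5 mm into the well, underside about 10 mm above the floor, over the fitted 9 mm cassette; a ramp rises from the nose (11 mm up) to the wall top (18 mm). Spring 2 N plus 0.35 N per mm: about 4 to 15 N down on the cassette's frame near that edge snaps it past, back to 0.
- jar: Small amber glass jar with steel cap, 44 mm diameter, 55 mm tall, standing; origin at the centre of its base. Bystander.
- bench_block: Steel bench block 50 x 50 x 22 mm tall; origin at the centre of its underside. Bystander.
- brush: Hand brush lying on the bench; origin at its underside, x along it. Bystander.
Things that resemble listed ones, but are neither listed nor needed, are in the scene too. Of the things shaped like the cassette, the aluminium one is meant.

How it is judged:
On the way:
1. one short edge of the cassette is under the lip, near the stop, while the other edge is still raised (angle between cassette's own z axis and vertical above 0.06 rad and ((x of edge_a in the frame of housing between -0.085 and -0.0573 m and z of edge_a in the frame of housing between 0.05 and 0.062 m) or (x of edge_b in the frame of housing between -0.085 and -0.0573 m and z of edge_b in the frame of housing between 0.05 and 0.062 m))), for 0.2 s.
At the end, for the whole second after the job is handed in: The cassette lies flat in the seat (within 0.025 rad), its underside within about 2 mm of the well's floor, inside the well walls, the catch sprung back over it (within 1.5 mm of fully out), at rest (angle between cassette's own z axis and vertical below 0.025 rad and z of cassette in the frame of housing between 0.052 and 0.0562 m and x of cassette in the frame of housing between -0.014 and 0.014 m and y of cassette in the frame of housing between -0.008 and 0.008 m and value of joint catch below 0.0015 m and linear speed of cassette below 0.01 m/s); the robot touches nothing.
It fails at once if the cassette is rammed with more than 15 N against the housing while still held steeply tilted (angle between cassette's own z axis and vertical above 0.15 rad and contact force between cassette and housing above 15 N).
It fails at once if the cassette is forced against the housing with more than 30 N (contact force between cassette and housing above 30 N).
It fails at once if the jar is moved more than 20 mm (distance of jar from where it was at the start of the episode above 0.02 m).
It fails at once if the steel block is moved more than 20 mm (distance of bench_block from where it was at the start of the episode above 0.02 m).
It fails at once if the brush is moved more than 20 mm (distance of brush from where it was at the start of the episode above 0.02 m).
It also fails if it takes over 64 s, if anything falls off the work surface, if the arm or the gripper's body presses on something with over 40 N, if the wrist force passes 120 N, or if a joint passes its speed limit or range.

## Working session

There is one attempt and no reset: what is moved stays moved. The work goes in short steps, Python scripts to look and compute and a tool call to move; the robot and the scene stay as the last step left them, time stands still between calls to the robot, and variables do not carry over. Pictures are saved under pics/ and viewed, and the job is handed in when it is done.

Besides the shell and the picture viewer there is one more tool, called after "Emit:" by a JSON object that holds its "api" and its "payload", one argument or row to a line. jog_arm: Moves the arm, as the interface text tells. Its arguments: {"type":"object","properties":{"steps":{"type":"array"},"grip_force":{"type":"number"}},"required":["steps"]}

```bash
mkdir -p pics; ls; python3 - <<'E'
from cell import robot, optics
import cv2
for n in ("scene","top","wrist"):
    c=optics.camera(n); cv2.imwrite(f"pics/{n}0.png",cv2.resize(c["color"][:,:,::-1],None,fx=1.5,fy=1.5,interpolation=cv2.INTER_CUBIC)); print(n,c["K"].tolist(),c["R"].round(4).tolist(),c["t"].round(4).tolist())
s=robot.sense();print({k:s[k] for k in("time_s","eef_pos","orientation","wrist_force","width")})
E
```

```text
pics
scene [[408.97897593744415, 0.0, 255.23165808883954], [0.0, 408.97897593744415, 188.50062317338947], [0.0, 0.0, 1.0]] [[-0.5616, 0.8274, -0.0081], [0.5582, 0.3716, -0.7418], [-0.6107, -0.4212, -0.6705]] [0.2504, -0.2753, 1.3964]
top [[367.7506845478275, 0.0, 254.18148749356644], [0.0, 367.7506845478275, 195.37933699295832], [0.0, 0.0, 1.0]] [[0.0142, -0.9993, 0.0357], [-0.9819, -0.0206, -0.1883], [0.1889, -0.0324, -0.9815]] [0.0578, 0.5555, 0.8]
wrist [[327.0189399327587, 0.0, 251.3138653934624], [0.0, 327.0189399327587, 186.7813609656241], [0.0, 0.0, 1.0]] [[0.2414, -0.9704, -0.001], [-0.9279, -0.2312, 0.2924], [-0.2839, -0.0697, -0.9563]] [-0.6233, -0.0347, 0.3921]
{'time_s': 0.15, 'eef_pos': array([ 0.15026129, -0.60648317,  0.21418143]), 'orientation': array([ 0.43599174,  0.5570831 , -0.43555166,  0.55665463]), 'wrist_force': array([-0.90142983, -0.37333018,  0.86282432]), 'width': 0.09511488121733334}
```

View pics/top0.png

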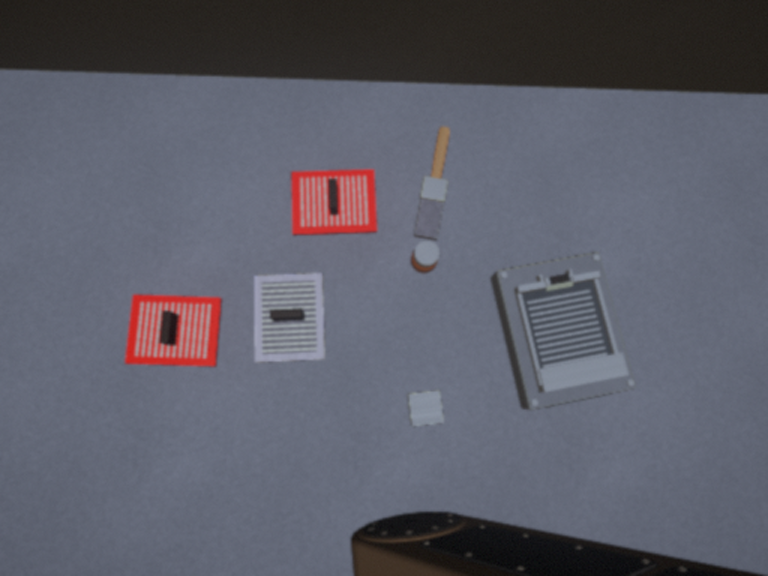

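View pics/scene0.png

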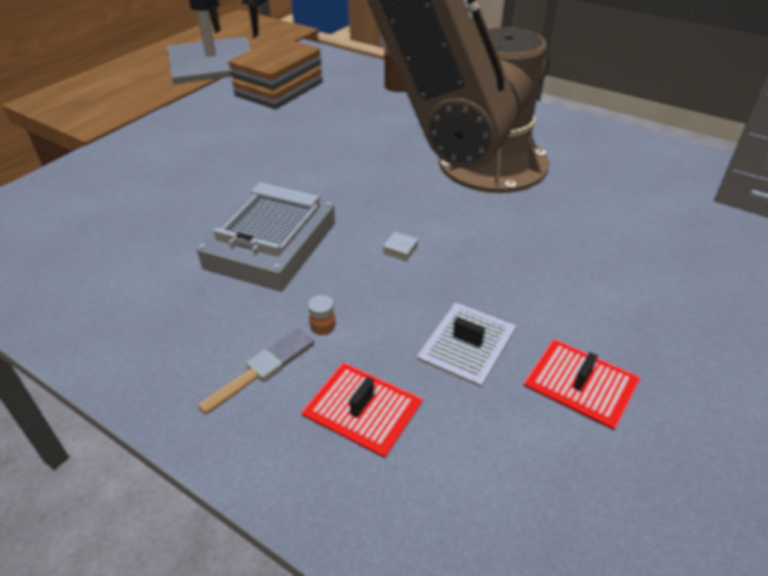

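The top view shows the aluminium cassette at about (289,317), with its long side along world x. The housing is at (565,330), with the lip on the near side (584,370) and the catch at (560,280). The red ones are decoys.

```bash
cat > h.py <<'E'
import numpy as np, cv2
from cell import robot, optics
def ray(c,uv,z):
    K,R,t=map(np.array,(c["K"],c["R"],c["t"])); C=-R.T@t
    d=R.T@np.linalg.inv(K)@np.array([uv[0],uv[1],1.0]); return C+d*(z-C[2])/d[2]
def proj(c,X):
    p=np.array(c["K"])@(np.array(c["R"])@np.array(X)+np.array(c["t"])); return p[:2]/p[2]
def crop(c,name,u0,v0,u1,v1,f):
    cv2.imwrite("pics/"+name,cv2.resize(np.ascontiguousarray(c["color"][v0:v1,u0:u1,::-1]),None,fx=f,fy=f,interpolation=cv2.INTER_CUBIC))
def rect(mask):
    cs,_=cv2.findContours(mask,cv2.RETR_EXTERNAL,cv2.CHAIN_APPROX_NONE); return max(cs,key=cv2.contourArea)
E
python3 - <<'E'
from h import *
c=optics.camera("top")
crop(c,"t_house.png",320,160,430,280,5)
crop(c,"t_cas.png",160,175,225,250,8)
im=c["color"].astype(int)
print(im[230,173],im[200,215],im[215,190],im[190,190], im[220,230])
c2=optics.camera("scene"); crop(c2,"s_house.png",125,110,235,200,7)
E
```

```text
[153 155 174] [133 135 146] [109 111 122] [138 143 150] [108 114 131]
```

View pics/t_house.png

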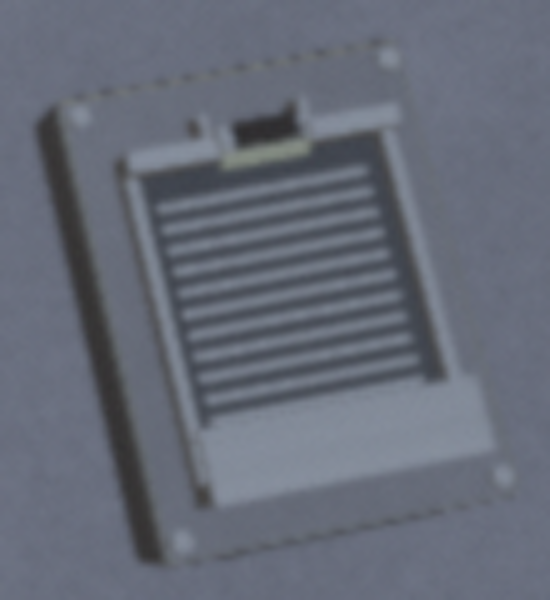

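View pics/t_cas.png

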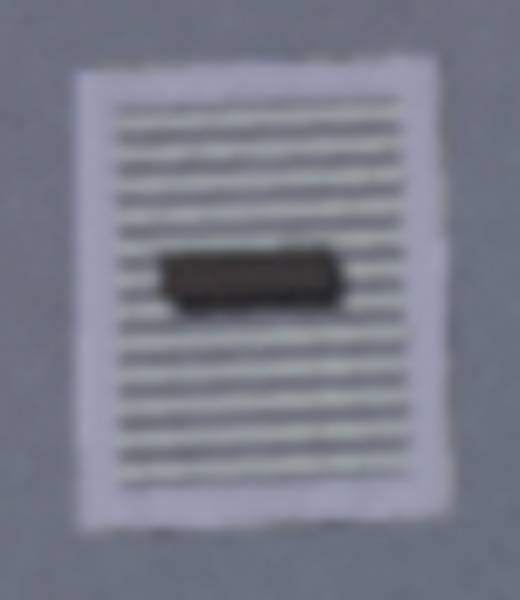

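View pics/s_house.png

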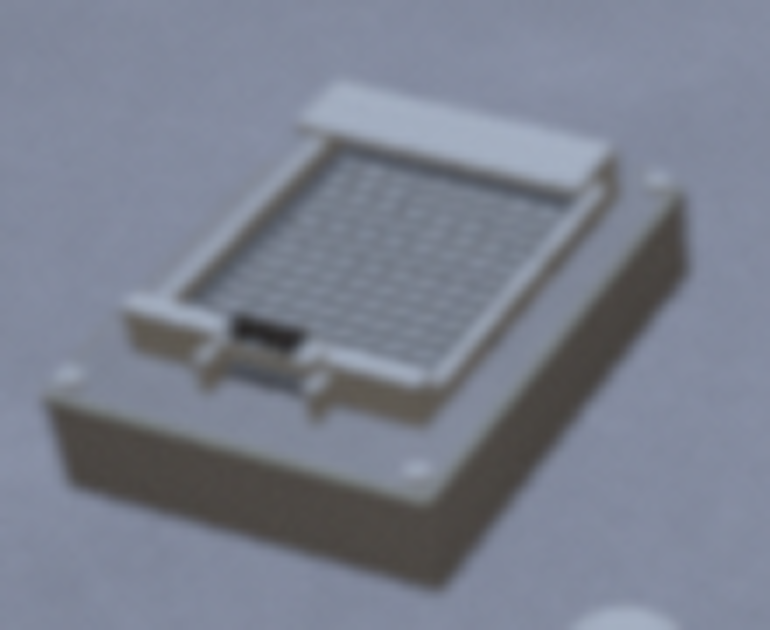

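```bash
python3 - <<'E'
from h import *
c=optics.camera("top");c2=optics.camera("scene")
for q in (c,c2): print("cam",-(np.array(q["R"]).T@q["t"]))
def P(x,y,f,u0,v0,z,cam=c): return ray(cam,((x+.5)/f-.5+u0,(y+.5)/f-.5+v0),z)
H=[P(x,y,5,320,160,.05) for x,y in((62,100),(405,42),(512,495),(152,562))]
print("house",np.round(H,4).tolist()); print("c",np.mean(H,0))
TL,TR,BR,BL=H; ax=(TL+TR-BL-BR)/2; print("len",np.linalg.norm(ax),np.linalg.norm((TL+BL-TR-BR)/2),"yaw",np.degrees(np.arctan2(ax[1],ax[0])), "yaw from y",np.degrees(np.arctan2(*( -(TL+BL-TR-BR)[:2]*[1,-1])*[1,1])))
for n,x,y,z in(("lipf",205,428,.076),("lipf",480,375,.076),("lipr",215,505,.076),("lipr",495,450,.076),("far",128,173,.072),("far",400,125,.072),("sideL",145,180,.062),("sideR",384,135,.062),("sideL",205,425,.062),("sideR",445,378,.062)):
  p=P(x,y,5,320,160,z); print(n,p.round(4))
H2=[P(x,y,7,125,110,.05,c2) for x,y in((45,400),(432,500),(688,195))]
print("scene house farL/farR/nearR",np.round(H2,4).tolist())
for n,x,y,z in(("lipf",300,128,.076),("lipf",585,190,.076),("far top",125,305,.072),("far top",430,380,.072)): print(n,P(x,y,7,125,110,z,c2).round(4))
for z in (.009,):
  Q=[P(x,y,8,160,175,z) for x,y in((80,70),(438,58),(450,515),(83,528))]
  print("cas",np.round(Q,4).tolist(),np.mean(Q,0)); TL,TR,BR,BL=Q
  a=(TL+TR-BL-BR)/2; b=(TL+BL-TR-BR)/2; print(np.linalg.norm(a),np.linalg.norm(b),np.degrees(np.arctan2(a[1],a[0])),np.degrees(np.arctan2(b[1],b[0])))
hand=[P(x,y,8,160,175,.047) for x,y in((162,257),(335,247),(341,285),(165,290))]; print("handle",np.round(hand,4).tolist())
crop(c2,"s_cas.png",270,195,350,260,9)
E
```

```text
cam [0.39349289 0.09510357 0.88771998]
cam [1.14713542 0.48328637 0.73419755]
house [[0.5965, -0.1156, 0.05], [0.6287, -0.2816, 0.05], [0.4158, -0.318, 0.05], [0.3836, -0.1509, 0.05]]
c [ 0.50613455 -0.21654819  0.05      ]
len 0.21590317984853688 0.1696422854776338 yaw 9.55510312144715 yaw from y 10.951653632881067
lipf [ 0.4423 -0.1691  0.076 ]
lipf [ 0.4679 -0.2945  0.076 ]
lipr [ 0.4088 -0.1721  0.076 ]
lipr [ 0.4347 -0.2989  0.076 ]
far [ 0.5576 -0.1396  0.072 ]
far [ 0.5829 -0.267   0.072 ]
sideL [ 0.5565 -0.1503  0.062 ]
sideR [ 0.5802 -0.2635  0.062 ]
sideL [ 0.4445 -0.1737  0.062 ]
sideR [ 0.4676 -0.2849  0.062 ]
scene house farL/farR/nearR [[0.6357, -0.2703, 0.05], [0.5978, -0.1089, 0.05], [0.3933, -0.1485, 0.05]]
lipf [ 0.4723 -0.2869  0.076 ]
lipf [ 0.442 -0.161  0.076]
far top [ 0.5946 -0.2637  0.072 ]
far top [ 0.5646 -0.1356  0.072 ]
cas [[0.5881, 0.2722, 0.009], [0.5943, 0.164, 0.009], [0.4555, 0.1557, 0.009], [0.4499, 0.2634, 0.009]] [0.52196985 0.21382575 0.009     ]
0.13877436059209766 0.10814399334237697 3.539016628681373 93.12250498791046
handle [[0.5252, 0.238, 0.047], [0.5291, 0.1887, 0.047], [0.5181, 0.1865, 0.047], [0.5157, 0.2367, 0.047]]
```

View pics/s_cas.png

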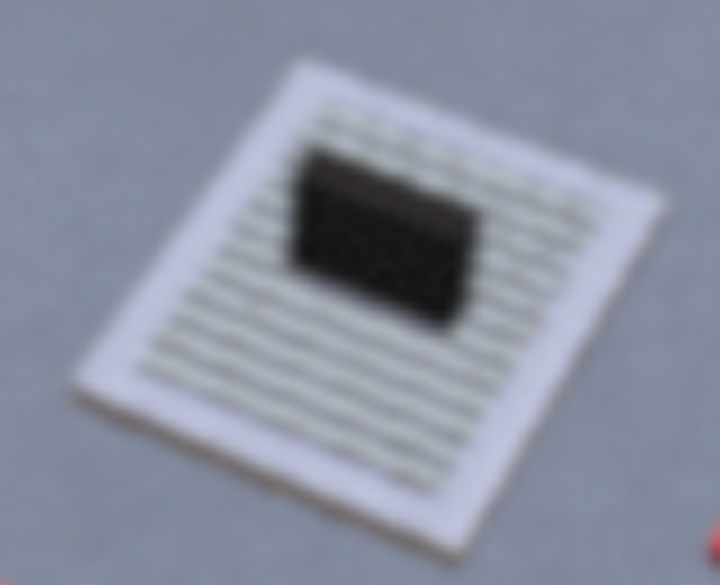

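```bash
cat >> h.py <<'E'
from scipy.spatial.transform import Rotation as Ro
def toolR(yaw,tilt=0.):
    """tool x down, z along cassette +x (yaw), tilt>0 raises +x end"""
    y=np.radians(yaw); zc=np.array([np.cos(y),np.sin(y),0]); xd=np.array([0,0,-1.]); yy=np.cross(zc,xd)
    R=np.column_stack([xd,yy,zc]); ax=np.array([-np.sin(y),np.cos(y),0])
    return Ro.from_rotvec(-ax*np.radians(tilt)).as_matrix()@R
def go(p,R):
    s=robot.sense(); R0=Ro.from_quat(s["orientation"]).as_matrix()
    print("turn deg (tool)",np.degrees(Ro.from_matrix(R0.T@R).as_rotvec()).round(2))
    print("shift cm, cur tool axes",(R0.T@(np.array(p)-s["eef_pos"])*100).round(2)," in target axes",(R.T@(np.array(p)-s["eef_pos"])*100).round(2))
def st():
    s=robot.sense(); R0=Ro.from_quat(s["orientation"]).as_matrix()
    print("t",s["time_s"],"pos",np.round(s["eef_pos"],4),"F",np.round(s["wrist_force"],2),"T",np.round(s["torque"],2),"w",round(s["width"],4)); print("x",R0[:,0].round(3),"y",R0[:,1].round(3),"z",R0[:,2].round(3)); return s,R0
E
python3 - <<'E'
from h import *
s,R0=st()
c=optics.camera("wrist"); C=-np.array(c["R"]).T@c["t"]; print("cam in tool",R0.T@(C-s["eef_pos"]), "look",R0.T@np.array(c["R"])[2])
go([.50,-.21,.30],toolR(11)); go([.50,-.21,.30],toolR(-169))
E
```

```text
t 0.35 pos [ 0.1503 -0.6066  0.2145] F [0.65 0.44 0.04] T [-0.02  0.01  0.04] w 0.0951
x [-0.  0. -1.] y [0.971 0.24  0.   ] z [ 0.24  -0.971 -0.   ]
cam in tool [-0.17037367  0.08208568 -0.00138039] look [ 9.56278943e-01 -2.92456005e-01  2.60143958e-04]
turn deg (tool) [-8.709e+01 -1.000e-02 -1.000e-02]
shift cm, cur tool axes [ -8.54  43.48 -30.09]  in target axes [-8.54 32.26 41.9 ]
turn deg (tool) [ 9.291e+01 -1.000e-02  1.000e-02]
shift cm, cur tool axes [ -8.54  43.48 -30.09]  in target axes [ -8.54 -32.26 -41.9 ]
```

View pics/wrist0.png

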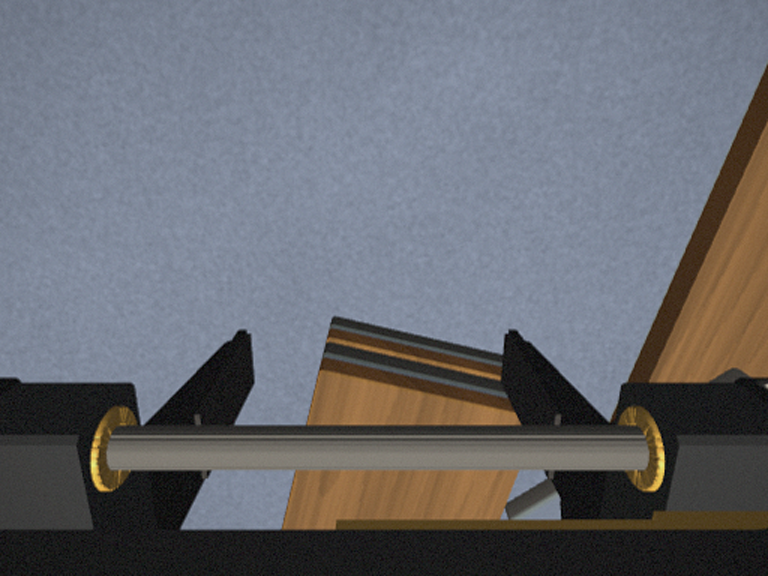

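Emit:
{"api": "jog_arm", "payload": {
  "steps": [
    {"xyz":[-0.85,4.35,-2.7],"turn":[-8.7,0,0],"jaw":1},
    {"xyz":[-0.85,4.7,-1.9],"turn":[-8.7,0,0],"jaw":1},
    {"xyz":[-0.85,5.0,-1.2],"turn":[-8.7,0,0],"jaw":1},
    {"xyz":[-0.85,5.1,-0.4],"turn":[-8.7,0,0],"jaw":1},
    {"xyz":[-0.85,5.1,0.4],"turn":[-8.7,0,0],"jaw":1},
    {"xyz":[-0.85,5.0,1.2],"turn":[-8.7,0,0],"jaw":1},
    {"xyz":[-0.85,4.8,1.9],"turn":[-8.7,0,0],"jaw":1},
    {"xyz":[-0.85,4.5,2.7],"turn":[-8.7,0,0],"jaw":1},
    {"xyz":[-0.85,4.0,3.3],"turn":[-8.7,0,0],"jaw":1},
    {"xyz":[-0.85,3.5,3.9],"turn":[-8.7,0,0],"jaw":1}
  ]
}}

```text
time_s: 1.65
eef_pos: [0.5194, -0.2446, 0.3001]
orientation: [-0.069, 0.704, 0.069, 0.704]
wrist_force: [-0.4, -0.3, -0.4]
width: 0.0954
```

```bash
python3 - <<'E'
from h import *
st(); go([.512,-.246,.30],toolR(11))
E
```

```text
t 1.65 pos [ 0.5194 -0.2446  0.3001] F [-0.37 -0.35 -0.36] T [-0.03 -0.15  0.  ] w 0.0954
x [ 0. -0. -1.] y [-0.194  0.981 -0.   ] z [0.981 0.194 0.   ]
turn deg (tool) [0.2  0.01 0.02]
shift cm, cur tool axes [ 0.01  0.   -0.76]  in target axes [ 0.01 -0.   -0.76]
```

```bash
python3 - <<'E'
from h import *
c=optics.camera("wrist"); cv2.imwrite("pics/w1.png",cv2.resize(c["color"][:,:,::-1],None,fx=1.5,fy=1.5,interpolation=cv2.INTER_CUBIC))
np.savez("w1.npz",**{k:np.array(c[k]) for k in c})
E
```

```text
(no output)
```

View pics/w1.png

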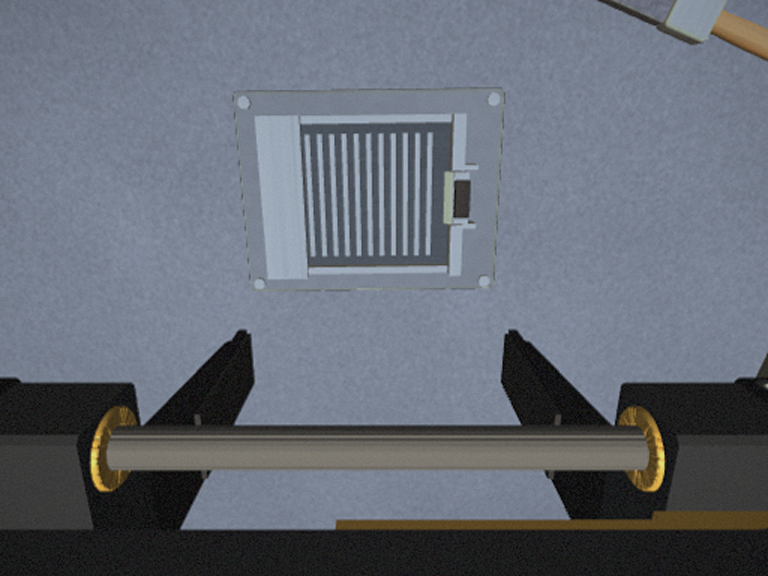

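```bash
python3 - <<'E'
from h import *
c=np.load("w1.npz"); crop(c,"w1c.png",150,50,345,200,4)
E
```

```text
(no output)
```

View pics/w1c.png

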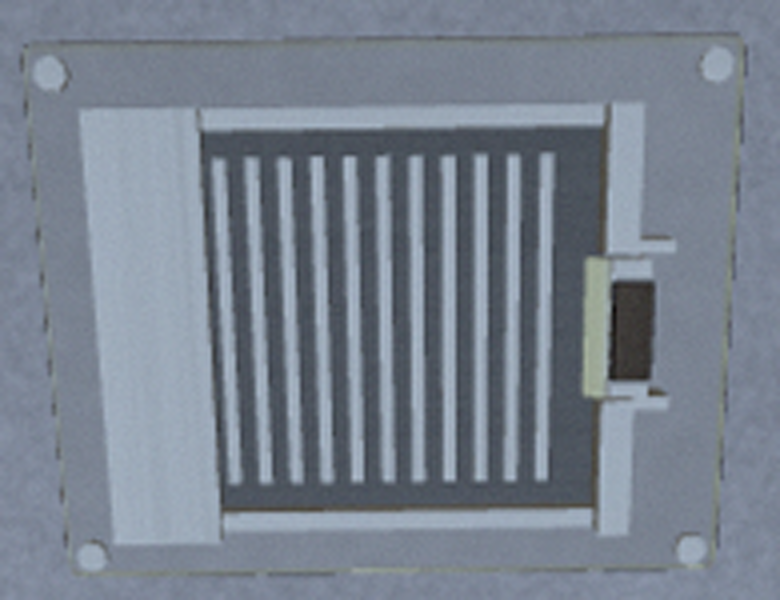

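```bash
python3 - <<'E'
from h import *
c=np.load("w1.npz")
P=lambda x,y,z: ray(c,((x+.5)/4-.5+150,(y+.5)/4-.5+50),z)
H=np.array([P(x,y,.05) for x,y in((24,44),(745,35),(712,570),(75,573))]); TL,TR,BR,BL=H
a=(TR+BR-TL-BL)/2;b=(TL+TR-BL-BR)/2
yw=np.degrees(np.arctan2(a[1],a[0])); print("len",np.linalg.norm(a),np.linalg.norm(b),"yaw",yw,np.degrees(np.arctan2(b[1],b[0]))-90,"c",H.mean(0))
o=H.mean(0)
def show(n,x,y,z,yaw=11.2):
  p=P(x,y,z); t=np.radians(yaw); d=p-o; print(n,p.round(4),"housing x,y mm",round(1e3*(d[0]*np.cos(t)+d[1]*np.sin(t)),1),round(1e3*(-d[0]*np.sin(t)+d[1]*np.cos(t)),1))
for r in (("lipf",197,108,.076),("lipf",221,543,.076),("lipr",80,110,.076),("lipr",114,545,.076),("far",610,103,.072),("far",597,535,.072),("wallinner top",205,130,.062),("wi",602,125,.062),("wi bot",225,511,.062),("wi",595,508,.062),("floor far/top",603,128,.054),("floor bot",594,507,.054),("nose",587,258,.066),("nose",584,395,.066)): show(*r)
E
```

```text
len 0.21591452704657882 0.16799144454073062 yaw 11.740139322738761 12.033336924013312 c [ 0.50679334 -0.214795    0.05      ]
lipf [ 0.4411 -0.1629  0.076 ] housing x,y mm -54.4 63.7
lipf [ 0.4679 -0.29    0.076 ] housing x,y mm -52.7 -66.2
lipr [ 0.4084 -0.17    0.076 ] housing x,y mm -87.8 63.1
lipr [ 0.4349 -0.2972  0.076 ] housing x,y mm -86.5 -66.9
far [ 0.5571 -0.1383  0.072 ] housing x,y mm 64.2 65.3
far [ 0.5842 -0.2653  0.072 ] housing x,y mm 66.1 -64.6
wallinner top [ 0.4422 -0.1686  0.062 ] housing x,y mm -54.4 57.9
wi [ 0.5577 -0.1442  0.062 ] housing x,y mm 63.6 59.4
wi bot [ 0.4663 -0.2835  0.062 ] housing x,y mm -53.1 -59.6
wi [ 0.5835 -0.2592  0.062 ] housing x,y mm 66.6 -58.4
floor far/top [ 0.5592 -0.1446  0.054 ] housing x,y mm 65.1 58.7
floor bot [ 0.5847 -0.2608  0.054 ] housing x,y mm 67.5 -60.3
nose [ 0.5618 -0.1825  0.066 ] housing x,y mm 60.2 21.0
nose [ 0.5707 -0.2234  0.066 ] housing x,y mm 61.0 -20.8
```

```bash
python3 - <<'E'
from h import *
go([.522,.18,.25],toolR(3.3))
E
```

```text
turn deg (tool) [ 8.46  0.16 -0.  ]
shift cm, cur tool axes [ 5.12 41.24  8.49]  in target axes [ 5.1  42.04  2.34]
```

Emit:
{"api": "jog_arm", "payload": {
  "steps": [
    {"xyz":[0,0,0],"turn":[8.4,0,0],"jaw":1},
    {"xyz":[0.6,5.25,0.3],"turn":[0,0,0],"jaw":1},
    {"xyz":[0.6,5.25,0.3],"turn":[0,0,0],"jaw":1},
    {"xyz":[0.6,5.25,0.3],"turn":[0,0,0],"jaw":1},
    {"xyz":[0.6,5.25,0.3],"turn":[0,0,0],"jaw":1},
    {"xyz":[0.6,5.25,0.3],"turn":[0,0,0],"jaw":1},
    {"xyz":[0.6,5.25,0.3],"turn":[0,0,0],"jaw":1},
    {"xyz":[0.6,5.25,0.3],"turn":[0,0,0],"jaw":1},
    {"xyz":[0.6,5.25,0.3],"turn":[0,0,0],"jaw":1},
    {"xyz":[0,0,0],"turn":[0,0,0],"jaw":1}
  ]
}}

```text
time_s: 2.95
eef_pos: [0.5234, 0.1774, 0.2511]
orientation: [-0.017, 0.707, 0.017, 0.707]
wrist_force: [-0.6, -0.8, 0.6]
width: 0.0952
```

```bash
python3 - <<'E'
from h import *
st()
c=optics.camera("wrist"); np.savez("w2.npz",**{k:np.array(c[k]) for k in c})
cv2.imwrite("pics/w2.png",cv2.resize(c["color"][:,:,::-1],None,fx=1.5,fy=1.5,interpolation=cv2.INTER_CUBIC))
E
```

```text
t 2.95 pos [0.5234 0.1774 0.2511] F [-0.57 -0.79  0.55] T [-0.02 -0.1  -0.02] w 0.0952
x [-0.001  0.    -1.   ] y [-0.048  0.999  0.   ] z [ 0.999  0.048 -0.001]
```

View pics/w2.png

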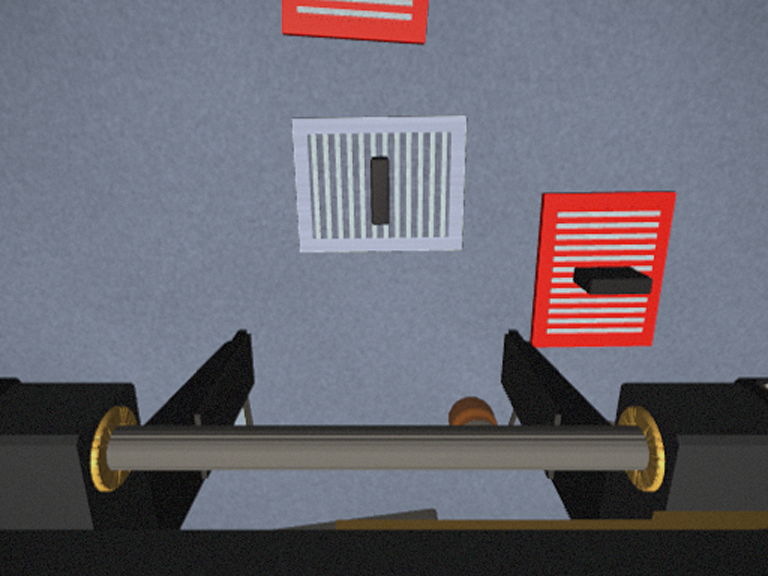

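```bash
python3 - <<'E'
from h import *
c=np.load("w2.npz")
P=lambda x,y,z: ray(c,((x+.5)/1.5-.5,(y+.5)/1.5-.5),z)
H=np.array([P(x,y,.009) for x,y in((292,117),(466,116),(463,249),(301,251))]); TL,TR,BR,BL=H
a=(TR+BR-TL-BL)/2;b=(TL+TR-BL-BR)/2
print("len",np.linalg.norm(a),np.linalg.norm(b),"yaw",np.degrees(np.arctan2(a[1],a[0])),np.degrees(np.arctan2(b[1],b[0]))-90,"c",H.mean(0))
h=np.array([P(x,y,.047) for x,y in((371,157),(388,157),(388.5,223),(372.5,223.5))]);print("handle",h.round(4).tolist(),h.mean(0))
m=h.mean(0); 
go([.5222,.2135,.05],toolR(3.4))
E
```

```text
len 0.1392845381776925 0.10930590596236738 yaw 3.3183887679775146 4.194023189572661 c [0.52282709 0.21769602 0.009     ]
handle [[0.5143, 0.2425, 0.047], [0.5269, 0.2431, 0.047], [0.53, 0.1938, 0.047], [0.5177, 0.1928, 0.047]] [0.52225683 0.21803138 0.047     ]
turn deg (tool) [-0.74 -0.03  0.01]
shift cm, cur tool axes [20.13  3.77  0.05]  in target axes [20.13  3.76  0.09]
```

Emit:
{"api": "jog_arm", "payload": {
  "steps": [
    {"xyz":[4,2.0,0],"turn":[-0.8,0,0],"jaw":1},
    {"xyz":[5,2.0,0.1],"turn":[0,0,0],"jaw":1},
    {"xyz":[5,0,0],"turn":[0,0,0],"jaw":1},
    {"xyz":[3,0,0],"turn":[0,0,0],"jaw":1},
    {"xyz":[0,0,0],"turn":[0,0,0],"jaw":1},
    {"xyz":[0,0,0],"turn":[0,0,0],"jaw":1}
  ]
}}

```text
time_s: 3.75
eef_pos: [0.5238, 0.2141, 0.0829]
orientation: [-0.02, 0.706, 0.02, 0.707]
wrist_force: [0.2, 0.2, 0.3]
width: 0.0951
```

```bash
python3 - <<'E'
from h import *
st(); go([.5226,.2178,.017],toolR(3.6))
c=optics.camera("wrist"); cv2.imwrite("pics/w3.png",cv2.resize(c["color"][:,:,::-1],None,fx=1.5,fy=1.5,interpolation=cv2.INTER_CUBIC))
E
```

```text
t 3.75 pos [0.5238 0.2141 0.0829] F [0.22 0.21 0.33] T [-0.06 -0.13  0.01] w 0.0951
x [ 0.002  0.    -1.   ] y [-0.057  0.998  0.   ] z [0.998 0.057 0.002]
turn deg (tool) [-0.35  0.1  -0.01]
shift cm, cur tool axes [ 6.59  0.37 -0.11]  in target axes [ 6.59  0.37 -0.1 ]
```

View pics/w3.png

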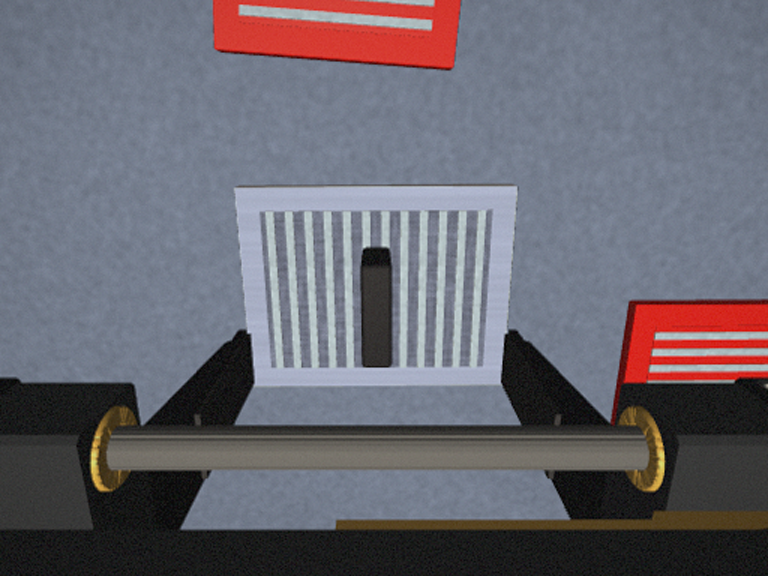

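```bash
python3 - <<'E'
from h import *
c=optics.camera("wrist")
P=lambda x,y,z: ray(c,((x+.5)/1.5-.5,(y+.5)/1.5-.5),z)
for r in ((362,265,.047),(391,265,.047),(391,367,.047),(362,367,.047),(235,187,.009),(517,186,.009),(254,385,.009),(501,384,.009)): print(r,P(*r).round(4))
st(); E=0
E
```

```text
(362, 265, 0.047) [0.5147 0.2418 0.047 ]
(391, 265, 0.047) [0.5273 0.2426 0.047 ]
(391, 367, 0.047) [0.5306 0.1935 0.047 ]
(362, 367, 0.047) [0.5171 0.1927 0.047 ]
(235, 187, 0.009) [0.4497 0.2676 0.009 ]
(517, 186, 0.009) [0.5884 0.2762 0.009 ]
(254, 385, 0.009) [0.4574 0.1589 0.009 ]
(501, 384, 0.009) [0.5949 0.1674 0.009 ]
t 3.85 pos [0.5237 0.2145 0.0832] F [-0.28 -0.56 -0.47] T [ 0.02 -0.08 -0.04] w 0.0952
x [ 0.002  0.001 -1.   ] y [-0.057  0.998  0.   ] z [0.998 0.057 0.003]
```

Emit:
{"api": "jog_arm", "payload": {
  "steps": [
    {"xyz":[3,0.35,-0.1],"turn":[-0.3,0,0],"jaw":1},
    {"xyz":[2.5,0,0],"turn":[0,0,0],"jaw":1},
    {"xyz":[1.1,0,0],"turn":[0,0,0],"jaw":1},
    {"xyz":[0,0,0],"turn":[0,0,0],"jaw":0.5},
    {"xyz":[0,0,0],"turn":[0,0,0],"jaw":0.25},
    {"xyz":[0,0,0],"turn":[0,0,0],"jaw":0.0},
    {"xyz":[0,0,0],"turn":[0,0,0],"jaw":0.0},
    {"xyz":[0,0,0],"turn":[0,0,0],"jaw":0.0},
    {"xyz":[0,0,0],"turn":[0,0,0],"jaw":0.0},
    {"xyz":[0,0,0],"turn":[0,0,0],"jaw":0.0}
  ],
  "grip_force": 35
}}

```text
time_s: 5.1
eef_pos: [0.5217, 0.2182, 0.0156]
orientation: [-0.022, 0.707, 0.022, 0.707]
wrist_force: [-0.3, -0.2, -0.9]
width: 0.0305
```

```bash
python3 - <<'E'
from h import *
st()
E
```

```text
t 5.1 pos [0.5217 0.2182 0.0156] F [-0.28 -0.16 -0.87] T [-0.06 -0.07 -0.  ] w 0.0305
x [-0. -0. -1.] y [-0.063  0.998 -0.   ] z [ 0.998  0.063 -0.   ]
```

Still closing at 30 mm; I'll let it finish, then lift a little.

Emit:
{"api": "jog_arm", "payload": {
  "steps": [
    {"xyz":[0,0,0],"turn":[0,0,0],"jaw":0.0},
    {"xyz":[0,0,0],"turn":[0,0,0],"jaw":0.0},
    {"xyz":[0,0,0],"turn":[0,0,0],"jaw":0.0},
    {"xyz":[0,0,0],"turn":[0,0,0],"jaw":0.0}
  ]
}}

```text
time_s: 5.6
eef_pos: [0.5219, 0.2182, 0.0156]
orientation: [-0.022, 0.707, 0.022, 0.707]
wrist_force: [2.0, -0.6, -1.0]
width: 0.014
```

Emit:
{"api": "jog_arm", "payload": {
  "steps": [
    {"xyz":[-1,0,0],"turn":[0,0,0],"jaw":0.0},
    {"xyz":[-2,0,0],"turn":[0,0,0],"jaw":0.0},
    {"xyz":[-3,0,0],"turn":[0,0,0],"jaw":0.0},
    {"xyz":[0,0,0],"turn":[0,0,0],"jaw":0.0},
    {"xyz":[0,0,0],"turn":[0,0,0],"jaw":0.0}
  ]
}}

```text
time_s: 6.22
eef_pos: [0.5211, 0.218, 0.0749]
orientation: [-0.022, 0.707, 0.022, 0.706]
wrist_force: [-0.1, 0.6, -5.4]
width: 0.0135
```

```bash
python3 - <<'E'
from h import *
st()
c=optics.camera("wrist"); cv2.imwrite("pics/w4.png",cv2.resize(c["color"][:,:,::-1],None,fx=1.5,fy=1.5,interpolation=cv2.INTER_CUBIC))
np.savez("w4.npz",**{k:np.array(c[k]) for k in c})
E
```

```text
t 6.225 pos [0.5211 0.218  0.0749] F [-0.12  0.63 -5.41] T [-0.03 -0.08 -0.03] w 0.0135
x [-0.001 -0.    -1.   ] y [-0.063  0.998 -0.   ] z [ 0.998  0.063 -0.001]
```

View pics/w4.png

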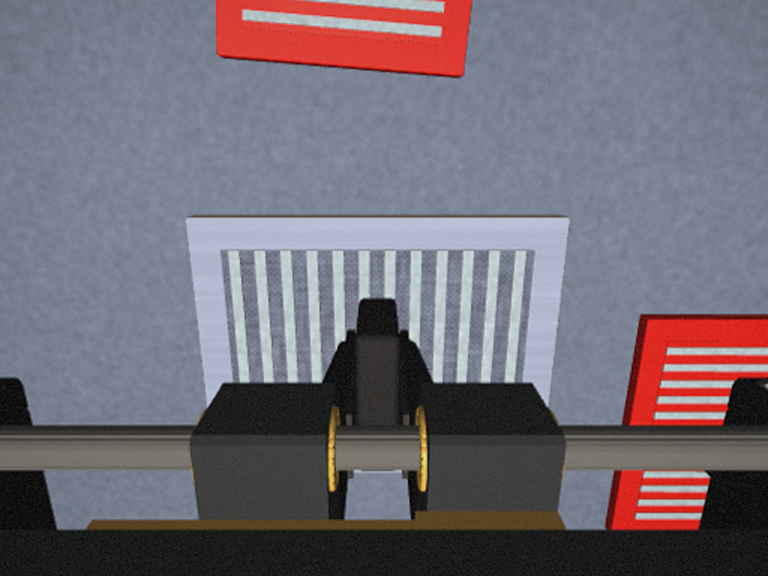

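```bash
python3 - <<'E'
from h import *
c=np.load("w4.npz"); s,R0=st()
P=lambda x,y,z: ray(c,((x+.5)/1.5-.5,(y+.5)/1.5-.5),z)
for r in ((188,216),(568,217)): print((R0.T@(P(*r,.0683)-s["eef_pos"])).round(4))
E
```

```text
t 6.275 pos [0.5211 0.218  0.0746] F [-0.76  0.23 -5.5 ] T [-0.01 -0.11 -0.02] w 0.0137
x [-0.002 -0.001 -1.   ] y [-0.063  0.998 -0.   ] z [ 0.998  0.063 -0.002]
[ 0.0064  0.0543 -0.0696]
[0.0061 0.0542 0.0683]
```

```bash
cat >> h.py <<'E'
S=np.array([.4310,-.2314,.054]); YAW=11.9; U=np.array([np.cos(np.radians(YAW)),np.sin(np.radians(YAW)),0])
EDGE=np.array([.0156,0,-.070])
def tcp(x,z,tilt): # lower hook edge at seat x,z (m)
    R=toolR(YAW,tilt); return S+U*x+np.array([0,0,z])-R@EDGE, R
def edge():
    s=robot.sense(); R=Ro.from_quat(s["orientation"]).as_matrix(); N=np.array([-U[1],U[0],0])
    def f(v):
        d=s["eef_pos"]+R@v-S; return np.round([1e3*d@U,1e3*d@N,1e3*d[2]],1)
    F=s["wrist_force"]
    print("t",round(s["time_s"],2),"lower edge x,y,z mm",f(EDGE),"upper corner",f(EDGE+[-.009,0,0]),"far lower",f(EDGE+[0,0,.14]),"tilt",round(np.degrees(np.arcsin(R[2,2])),2),"yaw",round(np.degrees(np.arctan2(R[1,2],R[0,2])),2),"F u,n,z",np.round([F@U,F@N,F[2]],1),"T",np.round(s["torque"],2),"w",round(s["width"],4))
E
python3 - <<'E'
from h import *
p,R=tcp(.040,.06,0); print(p); go(p,R); edge()
E
```

```text
[ 0.53863599 -0.20871754  0.1296    ]
turn deg (tool) [-8.29 -0.1   0.02]
shift cm, cur tool axes [ -5.48 -42.7   -0.94]  in target axes [ -5.5  -42.11  -7.08]
t 6.28 lower edge x,y,z mm [111.5 431.2   5.1] upper corner [111.5 431.2  14.1] far lower [250.  411.    4.8] tilt -0.1 yaw 3.61 F u,n,z [-0.7  0.4 -5.5] T [-0.01 -0.11 -0.02] w 0.0137
```

Emit:
{"api": "jog_arm", "payload": {
  "steps": [
    {"xyz":[-3,0,0],"turn":[0,0,0],"jaw":0},
    {"xyz":[-4.5,0,0],"turn":[0,0,0],"jaw":0},
    {"xyz":[-4.5,0,0],"turn":[-4.1,0,0],"jaw":0},
    {"xyz":[0,-3,-0.5],"turn":[-4.2,0,0],"jaw":0},
    {"xyz":[0,-4.5,-0.7],"turn":[0,0,0],"jaw":0},
    {"xyz":[0,-5,-0.9],"turn":[0,0,0],"jaw":0},
    {"xyz":[0,-5,-0.9],"turn":[0,0,0],"jaw":0},
    {"xyz":[0,-5,-0.9],"turn":[0,0,0],"jaw":0},
    {"xyz":[0,-5,-0.9],"turn":[0,0,0],"jaw":0},
    {"xyz":[0,-5,-0.9],"turn":[0,0,0],"jaw":0},
    {"xyz":[0,-4.5,-0.7],"turn":[0,-3,0],"jaw":0},
    {"xyz":[0,-3.5,-0.4],"turn":[0,-4,0],"jaw":0},
    {"xyz":[0,-1.6,-0.3],"turn":[0,-5,0],"jaw":0},
    {"xyz":[0,0,0],"turn":[0,0,0],"jaw":0},
    {"xyz":[0,0,0],"turn":[0,0,0],"jaw":0}
  ]
}}

```text
time_s: 8.15
eef_pos: [0.5367, -0.2079, 0.1944]
orientation: [-0.065, 0.627, 0.081, 0.772]
wrist_force: [0.1, 0.5, -4.8]
width: 0.0139
```

```bash
python3 - <<'E'
from h import *
edge(); p,R=tcp(.040,.040,12); go(p,R)
E
```

```text
t 8.15 lower edge x,y,z mm [ 42.9   1.2 110.7] upper corner [ 41.1   1.2 119.5] far lower [180.    1.2 139.5] tilt 11.86 yaw 11.9 F u,n,z [ 0.2  0.5 -4.8] T [-0.07  0.2   0.03] w 0.0139
turn deg (tool) [-0.   -0.14 -0.06]
shift cm, cur tool axes [ 6.84 -0.13 -1.75]  in target axes [ 6.84 -0.12 -1.76]
```

Emit:
{"api": "jog_arm", "payload": {
  "steps": [
    {"xyz":[2.2,-0.1,-0.55],"turn":[0,0,0],"jaw":0},
    {"xyz":[2.6,0,-0.65],"turn":[0,0,0],"jaw":0},
    {"xyz":[2.0,0,-0.55],"turn":[0,-0.1,0],"jaw":0},
    {"xyz":[0,0,0],"turn":[0,0,0],"jaw":0},
    {"xyz":[0,0,0],"turn":[0,0,0],"jaw":0}
  ]
}}

```text
time_s: 8.78
eef_pos: [0.5349, -0.2096, 0.1256]
orientation: [-0.066, 0.625, 0.081, 0.774]
wrist_force: [0.0, 0.4, -4.9]
width: 0.0137
```

```bash
python3 - <<'E'
from h import *
edge(); p,R=tcp(.038,.006,12); go(p,R)
c=optics.camera("wrist"); cv2.imwrite("pics/w5.png",cv2.resize(c["color"][:,:,::-1],None,fx=1.5,fy=1.5,interpolation=cv2.INTER_CUBIC))
c=optics.camera("scene"); crop(c,"s5.png",90,50,260,200,4)
E
```

```text
t 8.78 lower edge x,y,z mm [40.9 -0.2 41.6] upper corner [39.1 -0.2 50.4] far lower [177.8  -0.   71. ] tilt 12.11 yaw 11.97 F u,n,z [ 0.1  0.4 -4.9] T [-0.12  0.17 -0.02] w 0.0137
turn deg (tool) [0.07 0.11 0.02]
shift cm, cur tool axes [ 3.44  0.01 -1.03]  in target axes [ 3.44  0.01 -1.03]
```

View pics/w5.png

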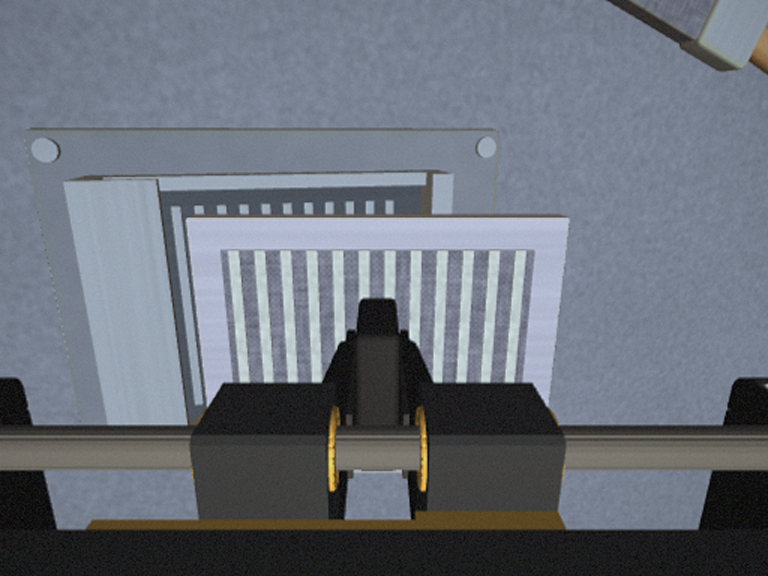

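View pics/s5.png

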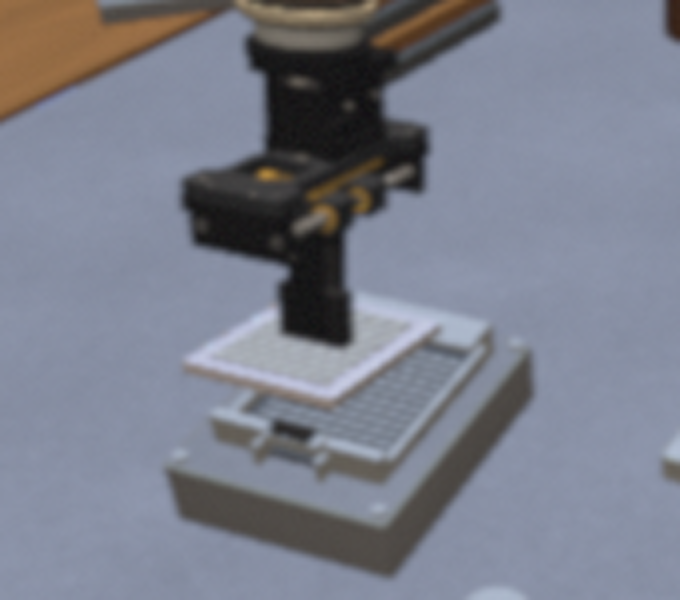

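Emit:
{"api": "jog_arm", "payload": {
  "steps": [
    {"xyz":[1.6,0,-0.6],"turn":[0,0,0],"jaw":0},
    {"xyz":[1.3,0,-0.3],"turn":[0,0,0],"jaw":0},
    {"xyz":[0.5,0,-0.1],"turn":[0,0,0],"jaw":0},
    {"xyz":[0,0,0],"turn":[0,0,0],"jaw":0},
    {"xyz":[0,0,0],"turn":[0,0,0],"jaw":0}
  ]
}}

```text
time_s: 9.5
eef_pos: [0.5319, -0.2107, 0.09]
orientation: [-0.065, 0.625, 0.081, 0.774]
wrist_force: [0.4, 0.1, -4.8]
width: 0.0138
```

```bash
python3 - <<'E'
from h import *
edge(); p,R=tcp(.034,.0015,12); go(p,R)
E
```

```text
t 9.5 lower edge x,y,z mm [37.8 -0.6  6. ] upper corner [35.9 -0.6 14.8] far lower [174.7  -0.5  35.4] tilt 12.12 yaw 11.92 F u,n,z [ 0.4 -0.  -4.8] T [-0.02  0.16  0.02] w 0.0138
turn deg (tool) [0.02 0.12 0.03]
shift cm, cur tool axes [ 0.37  0.05 -0.46]  in target axes [ 0.38  0.05 -0.46]
```

Emit:
{"api": "jog_arm", "payload": {
  "steps": [
    {"xyz":[0.15,0.05,-0.2],"turn":[0,0.1,0],"jaw":0},
    {"xyz":[0.2,0,-0.2],"turn":[0,0,0],"jaw":0},
    {"xyz":[0,0,0],"turn":[0,0,0],"jaw":0},
    {"xyz":[0,0,0],"turn":[0,0,0],"jaw":0}
  ]
}}

```text
time_s: 10.0
eef_pos: [0.5284, -0.2108, 0.0853]
orientation: [-0.065, 0.626, 0.081, 0.773]
wrist_force: [-0.5, -0.2, -4.4]
width: 0.0136
```

```bash
python3 - <<'E'
from h import *
edge()
c=optics.camera("scene"); crop(c,"s6.png",90,80,260,200,4)
E
```

```text
t 10.0 lower edge x,y,z mm [34.4  0.1  1.5] upper corner [32.5  0.1 10.3] far lower [1.713e+02 1.000e-01 3.060e+01] tilt 12.0 yaw 11.91 F u,n,z [-0.6 -0.1 -4.4] T [-0.11  0.15  0.04] w 0.0136
```

View pics/s6.png

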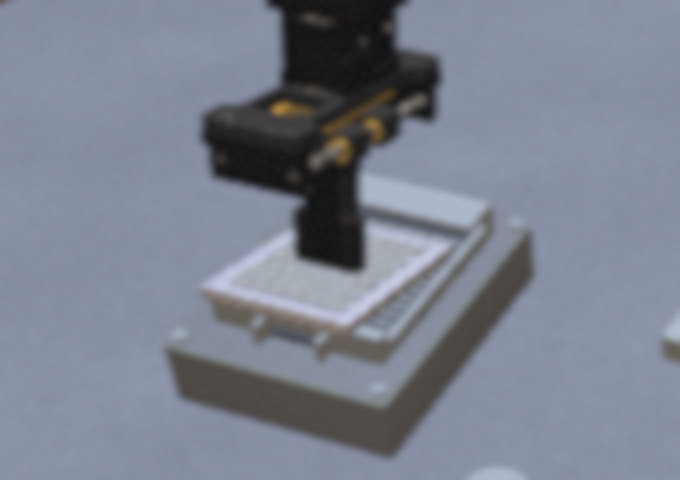

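Emit:
{"api": "jog_arm", "payload": {
  "steps": [
    {"xyz":[-0.08,0,-0.39],"turn":[0,0,0],"jaw":0},
    {"xyz":[-0.08,0,-0.39],"turn":[0,0,0],"jaw":0},
    {"xyz":[-0.08,0,-0.39],"turn":[0,0,0],"jaw":0},
    {"xyz":[-0.08,0,-0.39],"turn":[0,0,0],"jaw":0}
  ]
}}

```text
time_s: 10.55
eef_pos: [0.5125, -0.2141, 0.0852]
orientation: [-0.065, 0.626, 0.081, 0.773]
wrist_force: [-0.1, 0.3, -4.4]
width: 0.0139
```

```bash
python3 - <<'E'
from h import *
edge()
E
```

```text
t 10.55 lower edge x,y,z mm [18.1  0.1  1.4] upper corner [16.2  0.1 10.2] far lower [1.55e+02 1.00e-01 3.05e+01] tilt 12.0 yaw 11.91 F u,n,z [-0.   0.3 -4.4] T [-0.14  0.2   0.03] w 0.0139
```

Sliding under the lip with no contact. I'll keep going in small steps.

Emit:
{"api": "jog_arm", "payload": {
  "steps": [
    {"xyz":[-0.06,0,-0.29],"turn":[0,0,0],"jaw":0},
    {"xyz":[-0.06,0,-0.29],"turn":[0,0,0],"jaw":0},
    {"xyz":[-0.04,0,-0.2],"turn":[0,0,0],"jaw":0},
    {"xyz":[-0.02,0,-0.1],"turn":[0,0,0],"jaw":0}
  ]
}}

```text
time_s: 11.05
eef_pos: [0.504, -0.2159, 0.0851]
orientation: [-0.065, 0.626, 0.081, 0.773]
wrist_force: [0.1, -0.0, -3.0]
width: 0.0137
```

```bash
python3 - <<'E'
from h import *
edge()
E
```

```text
t 11.05 lower edge x,y,z mm [9.3 0.1 1.3] upper corner [ 7.5  0.1 10.1] far lower [1.463e+02 1.000e-01 3.040e+01] tilt 12.0 yaw 11.91 F u,n,z [ 0.1 -0.  -3. ] T [-0.09  0.19  0.04] w 0.0137
```

Emit:
{"api": "jog_arm", "payload": {
  "steps": [
    {"xyz":[-0.05,0,-0.15],"turn":[0,0,0],"jaw":0},
    {"xyz":[-0.03,0,-0.15],"turn":[0,0,0],"jaw":0},
    {"xyz":[0,0,0],"turn":[0,0,0],"jaw":0}
  ]
}}

```text
time_s: 11.42
eef_pos: [0.5009, -0.2165, 0.0853]
orientation: [-0.065, 0.626, 0.081, 0.773]
wrist_force: [0.1, -0.8, -5.1]
width: 0.0139
```

```bash
python3 - <<'E'
from h import *
edge()
E
```

```text
t 11.43 lower edge x,y,z mm [6.3 0.1 1.5] upper corner [ 4.4  0.1 10.3] far lower [1.432e+02 1.000e-01 3.060e+01] tilt 12.0 yaw 11.9 F u,n,z [-0.  -0.8 -5.1] T [-0.02  0.14 -0.  ] w 0.0139
```

Emit:
{"api": "jog_arm", "payload": {
  "steps": [
    {"xyz":[-0.02,0,-0.1],"turn":[0,0,0],"jaw":0},
    {"xyz":[-0.02,0,-0.1],"turn":[0,0,0],"jaw":0},
    {"xyz":[0,0,0],"turn":[0,0,0],"jaw":0}
  ]
}}

```text
time_s: 11.8
eef_pos: [0.4989, -0.2169, 0.0852]
orientation: [-0.065, 0.626, 0.081, 0.773]
wrist_force: [0.6, 0.8, -5.6]
width: 0.014
```

```bash
python3 - <<'E'
from h import *
edge()
E
```

```text
t 11.8 lower edge x,y,z mm [4.2 0.1 1.4] upper corner [ 2.4  0.1 10.2] far lower [1.412e+02 1.000e-01 3.050e+01] tilt 12.0 yaw 11.91 F u,n,z [ 0.7  0.6 -5.6] T [-0.09  0.16 -0.07] w 0.014
```

Emit:
{"api": "jog_arm", "payload": {
  "steps": [
    {"xyz":[-0.02,0,-0.1],"turn":[0,0,0],"jaw":0},
    {"xyz":[0,0,0],"turn":[0,0,0],"jaw":0}
  ]
}}

```text
time_s: 12.05
eef_pos: [0.4979, -0.2172, 0.0852]
orientation: [-0.065, 0.626, 0.081, 0.773]
wrist_force: [-0.9, 0.2, -5.1]
width: 0.0138
```

```bash
python3 - <<'E'
from h import *
edge()
E
```

```text
t 12.05 lower edge x,y,z mm [3.2 0.1 1.4] upper corner [ 1.3  0.1 10.2] far lower [1.402e+02 1.000e-01 3.050e+01] tilt 12.0 yaw 11.91 F u,n,z [-0.8  0.4 -5.1] T [-0.06  0.21  0.05] w 0.0138
```

Emit:
{"api": "jog_arm", "payload": {
  "steps": [
    {"xyz":[-0.02,0,-0.1],"turn":[0,0,0],"jaw":0},
    {"xyz":[0,0,0],"turn":[0,0,0],"jaw":0}
  ]
}}

```text
time_s: 12.3
eef_pos: [0.4976, -0.2174, 0.0854]
orientation: [-0.065, 0.626, 0.08, 0.773]
wrist_force: [5.0, 2.9, -6.1]
width: 0.0139
```

```bash
python3 - <<'E'
from h import *
edge()
E
```

```text
t 12.3 lower edge x,y,z mm [ 2.8 -0.   1.5] upper corner [ 1.   0.  10.3] far lower [139.8  -0.   30.8] tilt 12.06 yaw 11.89 F u,n,z [ 5.5  1.8 -6.1] T [ 0.44 -0.8   0.07] w 0.0139
```

Emit:
{"api": "jog_arm", "payload": {
  "steps": [
    {"xyz":[-0.02,0,-0.05],"turn":[0,0,0],"jaw":0},
    {"xyz":[0,0,0],"turn":[0,0,0],"jaw":0}
  ]
}}

```text
time_s: 12.55
eef_pos: [0.4975, -0.2174, 0.0856]
orientation: [-0.065, 0.625, 0.08, 0.774]
wrist_force: [7.8, 4.5, -9.2]
width: 0.0142
```

```bash
python3 - <<'E'
from h import *
edge()
E
```

```text
t 12.55 lower edge x,y,z mm [ 2.8 -0.1  1.6] upper corner [ 0.9 -0.  10.4] far lower [ 1.397e+02 -1.000e-01  3.100e+01] tilt 12.1 yaw 11.89 F u,n,z [ 8.5  2.8 -9.2] T [ 0.76 -1.6   0.05] w 0.0142
```

Emit:
{"api": "jog_arm", "payload": {
  "steps": [
    {"xyz":[0.02,0,0.08],"turn":[0,0,0],"jaw":0},
    {"xyz":[0,0,0],"turn":[0,0,0],"jaw":0},
    {"xyz":[0,0,0],"turn":[0,0,0],"jaw":0}
  ],
  "grip_force": 55
}}

```text
time_s: 12.92
eef_pos: [0.4976, -0.2174, 0.0854]
orientation: [-0.065, 0.626, 0.08, 0.773]
wrist_force: [5.0, 1.9, -6.0]
width: 0.0137
```

```bash
python3 - <<'E'
from h import *
edge()
for th in (12,9,7,5.5,4,2,0):
    p,R=tcp(.0009+.009*np.sin(np.radians(th)),.001,th); print(th); go(p,R)
E
```

```text
t 12.93 lower edge x,y,z mm [ 2.9 -0.   1.6] upper corner [ 1.  -0.  10.4] far lower [139.8  -0.   30.8] tilt 12.03 yaw 11.9 F u,n,z [ 5.3  0.8 -6. ] T [ 0.38 -0.92  0.06] w 0.0137
12
turn deg (tool) [0.   0.03 0.02]
shift cm, cur tool axes [ 0.06  0.   -0.02]  in target axes [ 0.06  0.   -0.02]
9
turn deg (tool) [0.   3.03 0.02]
shift cm, cur tool axes [0.42 0.   0.01]  in target axes [0.42 0.   0.03]
7
turn deg (tool) [-0.    5.03  0.02]
shift cm, cur tool axes [0.66 0.   0.01]  in target axes [0.65 0.   0.07]
5.5
turn deg (tool) [-0.    6.53  0.02]
shift cm, cur tool axes [0.84 0.   0.01]  in target axes [0.83 0.   0.11]
4
turn deg (tool) [-0.    8.03  0.02]
shift cm, cur tool axes [1.02 0.   0.01]  in target axes [1.01 0.   0.15]
2
turn deg (tool) [-0.   10.03  0.02]
shift cm, cur tool axes [ 1.26  0.   -0.01]  in target axes [1.25 0.   0.21]
0
turn deg (tool) [-0.   12.03  0.02]
shift cm, cur tool axes [ 1.51  0.   -0.03]  in target axes [1.48 0.   0.28]
```

Emit:
{"api": "jog_arm", "payload": {
  "steps": [
    {"xyz":[0.14,0,0.0],"turn":[0,1,0],"jaw":0},
    {"xyz":[0.14,0,0.01],"turn":[0,1,0],"jaw":0},
    {"xyz":[0.13,0,0.01],"turn":[0,1,0],"jaw":0},
    {"xyz":[0,0,0],"turn":[0,0,0],"jaw":0}
  ]
}}

```text
time_s: 13.42
eef_pos: [0.4987, -0.2172, 0.0815]
orientation: [-0.068, 0.646, 0.079, 0.757]
wrist_force: [4.0, 0.5, -2.1]
width: 0.0136
```

```bash
python3 - <<'E'
from h import *
edge()
E
```

```text
t 13.43 lower edge x,y,z mm [ 2.5 -0.1  1.1] upper corner [ 1.1 -0.1 10. ] far lower [140.7  -0.   23.1] tilt 9.04 yaw 11.93 F u,n,z [ 4.  -0.3 -2.1] T [ 0.2  -0.68  0.01] w 0.0136
```

Emit:
{"api": "jog_arm", "payload": {
  "steps": [
    {"xyz":[0.12,0,0.02],"turn":[0,1,0],"jaw":0},
    {"xyz":[0.12,0,0.02],"turn":[0,1,0],"jaw":0},
    {"xyz":[0,0,0],"turn":[0,0,0],"jaw":0}
  ]
}}

```text
time_s: 13.8
eef_pos: [0.4992, -0.2171, 0.079]
orientation: [-0.069, 0.659, 0.078, 0.745]
wrist_force: [4.2, 1.2, -1.9]
width: 0.0142
```

```bash
python3 - <<'E'
from h import *
edge()
E
```

```text
t 13.8 lower edge x,y,z mm [ 2.1 -0.1  1. ] upper corner [ 1.  -0.1  9.9] far lower [141.1  -0.   18.1] tilt 7.02 yaw 11.92 F u,n,z [ 4.4  0.3 -1.9] T [ 0.1  -0.73  0.05] w 0.0142
```

Emit:
{"api": "jog_arm", "payload": {
  "steps": [
    {"xyz":[0.12,0,0.02],"turn":[0,1,0],"jaw":0},
    {"xyz":[0,0,0],"turn":[0,0,0],"jaw":0}
  ]
}}

```text
time_s: 14.05
eef_pos: [0.4995, -0.217, 0.0779]
orientation: [-0.07, 0.665, 0.077, 0.739]
wrist_force: [3.9, 1.1, -2.1]
width: 0.0138
```

```bash
python3 - <<'E'
from h import *
edge()
E
```

```text
t 14.05 lower edge x,y,z mm [ 2.  -0.1  1. ] upper corner [ 1.1 -0.1 10. ] far lower [141.3  -0.   15.7] tilt 6.01 yaw 11.92 F u,n,z [ 4.1  0.3 -2.1] T [ 0.04 -0.71  0.05] w 0.0138
```

Emit:
{"api": "jog_arm", "payload": {
  "steps": [
    {"xyz":[0.06,0,0.01],"turn":[0,0.5,0],"jaw":0},
    {"xyz":[0.06,0,0.01],"turn":[0,0.5,0],"jaw":0},
    {"xyz":[0,0,0],"turn":[0,0,0],"jaw":0}
  ]
}}

```text
time_s: 14.42
eef_pos: [0.4997, -0.217, 0.0768]
orientation: [-0.07, 0.672, 0.076, 0.733]
wrist_force: [1.6, -0.1, 0.2]
width: 0.0137
```

```bash
python3 - <<'E'
from h import *
edge()
E
```

```text
t 14.43 lower edge x,y,z mm [ 1.8 -0.1  1.1] upper corner [ 1.  -0.1 10.1] far lower [ 1.413e+02 -1.000e-01  1.330e+01] tilt 5.0 yaw 11.92 F u,n,z [ 1.5 -0.4  0.2] T [-0.11 -0.76 -0.02] w 0.0137
```

Emit:
{"api": "jog_arm", "payload": {
  "steps": [
    {"xyz":[0.06,0,0.01],"turn":[0,0.5,0],"jaw":0},
    {"xyz":[0,0,0],"turn":[0,0,0],"jaw":0}
  ]
}}

```text
time_s: 14.68
eef_pos: [0.4998, -0.2169, 0.0761]
orientation: [-0.071, 0.675, 0.076, 0.73]
wrist_force: [1.1, -1.6, 2.7]
width: 0.0136
```

```bash
python3 - <<'E'
from h import *
edge()
E
```

```text
t 14.68 lower edge x,y,z mm [ 1.8 -0.1  1.1] upper corner [ 1.1 -0.1 10.1] far lower [141.3  -0.   12.1] tilt 4.49 yaw 11.92 F u,n,z [ 0.7 -1.8  2.7] T [-0.23 -0.63 -0.04] w 0.0136
```

Emit:
{"api": "jog_arm", "payload": {
  "steps": [
    {"xyz":[0.06,0,0],"turn":[0,0.5,0],"jaw":0},
    {"xyz":[0,0,0],"turn":[0,0,0],"jaw":0}
  ]
}}

```text
time_s: 14.92
eef_pos: [0.4999, -0.2168, 0.0753]
orientation: [-0.071, 0.678, 0.076, 0.727]
wrist_force: [3.0, -1.7, -1.3]
width: 0.0135
```

```bash
python3 - <<'E'
from h import *
edge()
E
```

```text
t 14.93 lower edge x,y,z mm [ 1.7 -0.   0.9] upper corner [ 1.1 -0.   9.9] far lower [1.414e+02 1.000e-01 1.060e+01] tilt 3.98 yaw 11.93 F u,n,z [ 2.6 -2.3 -1.3] T [-0.4  -0.56  0.03] w 0.0135
```

Emit:
{"api": "jog_arm", "payload": {
  "steps": [
    {"xyz":[0.06,0,0],"turn":[0,0.5,0],"jaw":0},
    {"xyz":[0,0,0],"turn":[0,0,0],"jaw":0}
  ]
}}

```text
time_s: 15.18
eef_pos: [0.5, -0.2168, 0.0747]
orientation: [-0.071, 0.682, 0.076, 0.724]
wrist_force: [4.8, -2.3, -1.2]
width: 0.0139
```

```bash
python3 - <<'E'
from h import *
edge()
E
```

```text
t 15.18 lower edge x,y,z mm [1.6 0.  0.9] upper corner [1.1 0.  9.9] far lower [1.414e+02 1.000e-01 9.400e+00] tilt 3.49 yaw 11.93 F u,n,z [ 4.2 -3.2 -1.2] T [-0.42 -0.78  0.02] w 0.0139
```

Emit:
{"api": "jog_arm", "payload": {
  "steps": [
    {"xyz":[0.06,-0.04,0.02],"turn":[0,0.5,0],"jaw":0},
    {"xyz":[0.06,0,0.01],"turn":[0,0.5,0],"jaw":0},
    {"xyz":[0,0,0],"turn":[0,0,0],"jaw":0}
  ]
}}

```text
time_s: 15.55
eef_pos: [0.5002, -0.2168, 0.0735]
orientation: [-0.072, 0.688, 0.075, 0.718]
wrist_force: [3.8, 1.0, -3.1]
width: 0.0138
```

```bash
python3 - <<'E'
from h import *
edge()
E
```

```text
t 15.55 lower edge x,y,z mm [ 1.5 -0.1  0.9] upper corner [ 1.1 -0.1  9.9] far lower [141.3   0.    6.9] tilt 2.46 yaw 11.92 F u,n,z [ 3.9  0.2 -3.1] T [ 0.13 -0.8   0.  ] w 0.0138
```

Emit:
{"api": "jog_arm", "payload": {
  "steps": [
    {"xyz":[0.06,0,0.01],"turn":[0,0.5,0],"jaw":0},
    {"xyz":[0.06,0,0.01],"turn":[0,0.5,0],"jaw":0},
    {"xyz":[0,0,0],"turn":[0,0,0],"jaw":0}
  ]
}}

```text
time_s: 15.92
eef_pos: [0.5004, -0.2169, 0.0723]
orientation: [-0.072, 0.694, 0.075, 0.712]
wrist_force: [2.1, 2.9, -3.1]
width: 0.0137
```

```bash
python3 - <<'E'
from h import *
edge()
E
```

```text
t 15.93 lower edge x,y,z mm [ 1.3 -0.1  0.9] upper corner [ 1.1 -0.1  9.9] far lower [141.3  -0.    4.5] tilt 1.46 yaw 11.92 F u,n,z [ 2.6  2.4 -3.1] T [ 0.33 -0.66 -0.04] w 0.0137
```

Emit:
{"api": "jog_arm", "payload": {
  "steps": [
    {"xyz":[0.07,0.02,0.01],"turn":[0,0.5,0],"jaw":0},
    {"xyz":[0.07,0,0.01],"turn":[0,0.5,0],"jaw":0},
    {"xyz":[0,0,0],"turn":[0,0,0],"jaw":0}
  ]
}}

```text
time_s: 16.3
eef_pos: [0.5006, -0.2168, 0.0709]
orientation: [-0.073, 0.701, 0.074, 0.706]
wrist_force: [2.1, 1.2, -4.3]
width: 0.0136
```

```bash
python3 - <<'E'
from h import *
edge()
E
```

```text
t 16.3 lower edge x,y,z mm [ 1.2 -0.1  0.7] upper corner [ 1.2 -0.1  9.7] far lower [141.2   0.    1.8] tilt 0.45 yaw 11.93 F u,n,z [ 2.3  0.7 -4.3] T [-0.08 -0.3  -0.03] w 0.0136
```

Emit:
{"api": "jog_arm", "payload": {
  "steps": [
    {"xyz":[0.07,0,0.01],"turn":[0,0.5,0],"jaw":0},
    {"xyz":[0,0,0],"turn":[0,0,0],"jaw":0}
  ]
}}

```text
time_s: 16.55
eef_pos: [0.5006, -0.2168, 0.0702]
orientation: [-0.073, 0.704, 0.073, 0.703]
wrist_force: [0.3, 0.7, -4.0]
width: 0.0137
```

```bash
python3 - <<'E'
from h import *
edge()
E
```

```text
t 16.55 lower edge x,y,z mm [ 1.1 -0.1  0.7] upper corner [ 1.2 -0.1  9.7] far lower [141.1  -0.    0.6] tilt -0.04 yaw 11.92 F u,n,z [ 0.4  0.7 -4. ] T [-0.04 -0.25  0.01] w 0.0137
```

Emit:
{"api": "jog_arm", "payload": {
  "steps": [
    {"xyz":[0.04,0,0],"turn":[0,0,0],"jaw":0},
    {"xyz":[0.04,0,0],"turn":[0,0,0],"jaw":0},
    {"xyz":[0,0,0],"turn":[0,0,0],"jaw":0}
  ]
}}

```text
time_s: 16.92
eef_pos: [0.5007, -0.2167, 0.0696]
orientation: [-0.073, 0.703, 0.073, 0.703]
wrist_force: [-0.9, 0.4, -3.4]
width: 0.0138
```

```bash
python3 - <<'E'
from h import *
edge()
c=optics.camera("scene"); crop(c,"s7.png",90,80,260,200,4)
c=optics.camera("top"); crop(c,"t7.png",320,140,430,280,4)
E
```

```text
t 16.93 lower edge x,y,z mm [ 1.2 -0.  -0. ] upper corner [ 1.2 -0.   9. ] far lower [141.2  -0.   -0. ] tilt -0.01 yaw 11.91 F u,n,z [-0.7  0.6 -3.4] T [ 0.02 -0.04 -0.02] w 0.0138
```

View pics/s7.png

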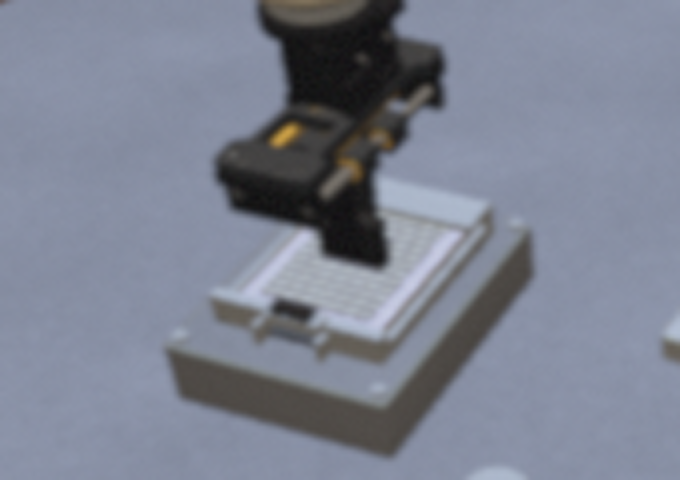

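The cassette lies flat under the lip, with the catch block in its out position. I'll press lightly to confirm the floor.

Emit:
{"api": "jog_arm", "payload": {
  "steps": [
    {"xyz":[0.05,0,0],"turn":[0,0,0],"jaw":0},
    {"xyz":[0.04,0,0],"turn":[0,0,0],"jaw":0},
    {"xyz":[0,0,0],"turn":[0,0,0],"jaw":0}
  ]
}}

```text
time_s: 17.4
eef_pos: [0.5008, -0.2168, 0.0695]
orientation: [-0.074, 0.703, 0.073, 0.703]
wrist_force: [-3.6, 2.0, 8.6]
width: 0.0136
```

```bash
python3 - <<'E'
from h import *
edge()
E
```

```text
t 17.4 lower edge x,y,z mm [ 1.3 -0.1 -0.1] upper corner [ 1.3 -0.1  8.9] far lower [ 1.413e+02 -1.000e-01 -1.000e-01] tilt 0.01 yaw 11.92 F u,n,z [-3.1  2.7  8.6] T [ 0.23  0.65 -0.01] w 0.0136
```

Emit:
{"api": "jog_arm", "payload": {
  "steps": [
    {"xyz":[-0.08,0,0],"turn":[0,0,0],"jaw":0},
    {"xyz":[0,0,0],"turn":[0,0,0],"jaw":0},
    {"xyz":[0,0,0],"turn":[0,0,0],"jaw":0.45},
    {"xyz":[0,0,0],"turn":[0,0,0],"jaw":0.45},
    {"xyz":[0,0,0],"turn":[0,0,0],"jaw":0.45},
    {"xyz":[0,0,0],"turn":[0,0,0],"jaw":0.45},
    {"xyz":[0,0,0],"turn":[0,0,0],"jaw":0.45}
  ]
}}

```text
time_s: 18.27
eef_pos: [0.5008, -0.2168, 0.0695]
orientation: [-0.073, 0.703, 0.073, 0.703]
wrist_force: [-0.5, 0.7, 0.9]
width: 0.0426
```

```bash
python3 - <<'E'
from h import *
edge()
E
```

```text
t 18.27 lower edge x,y,z mm [ 1.4 -0.1 -0.1] upper corner [ 1.4 -0.1  8.9] far lower [ 1.414e+02 -1.000e-01 -1.000e-01] tilt 0.0 yaw 11.91 F u,n,z [-0.4  0.8  0.9] T [ 0.01 -0.13 -0.02] w 0.0426
```

Emit:
{"api": "jog_arm", "payload": {
  "steps": [
    {"xyz":[-1.5,0,0],"turn":[0,0,0],"jaw":0.45},
    {"xyz":[-3,0,0],"turn":[0,0,0],"jaw":0.45},
    {"xyz":[-4,0,0],"turn":[0,0,0],"jaw":0.45},
    {"xyz":[-4,0,0],"turn":[0,0,0],"jaw":0.45},
    {"xyz":[-3,-3,1],"turn":[0,0,0],"jaw":1},
    {"xyz":[0,-2,0],"turn":[0,0,0],"jaw":1},
    {"xyz":[0,0,0],"turn":[0,0,0],"jaw":1},
    {"xyz":[0,0,0],"turn":[0,0,0],"jaw":1}
  ]
}}

```text
time_s: 19.27
eef_pos: [0.5202, -0.263, 0.2236]
orientation: [-0.073, 0.704, 0.074, 0.703]
wrist_force: [1.1, 0.4, 0.2]
width: 0.0775
```

```bash
python3 - <<'E'
from h import *
st()
c=optics.camera("wrist"); np.savez("w8.npz",**{k:np.array(c[k]) for k in c})
cv2.imwrite("pics/w8.png",cv2.resize(c["color"][:,:,::-1],None,fx=1.5,fy=1.5,interpolation=cv2.INTER_CUBIC))
c=optics.camera("top"); cv2.imwrite("pics/t8.png",cv2.resize(c["color"][:,:,::-1],None,fx=1.5,fy=1.5,interpolation=cv2.INTER_CUBIC))
E
```

```text
t 19.275 pos [ 0.5202 -0.263   0.2236] F [1.12 0.36 0.23] T [ 0.01 -0.14  0.01] w 0.0775
x [-0.002  0.001 -1.   ] y [-0.206  0.979  0.002] z [ 0.979  0.206 -0.001]
```

View pics/w8.png

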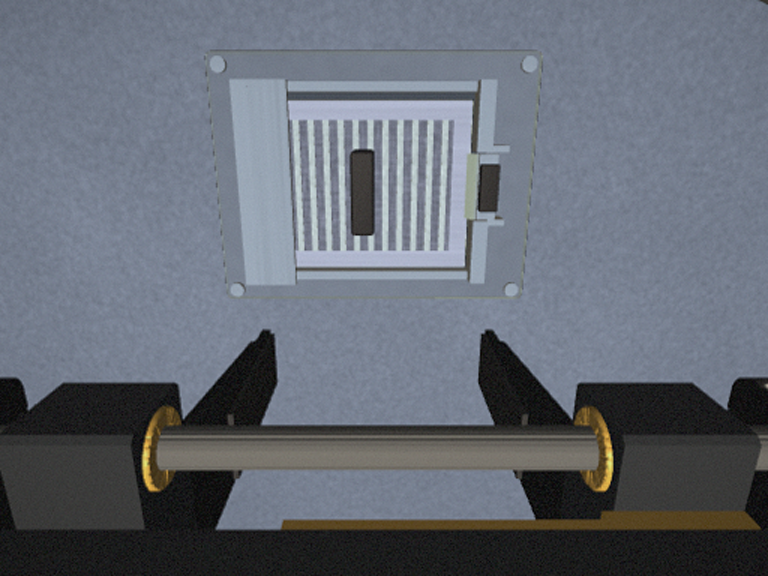

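View pics/t8.png

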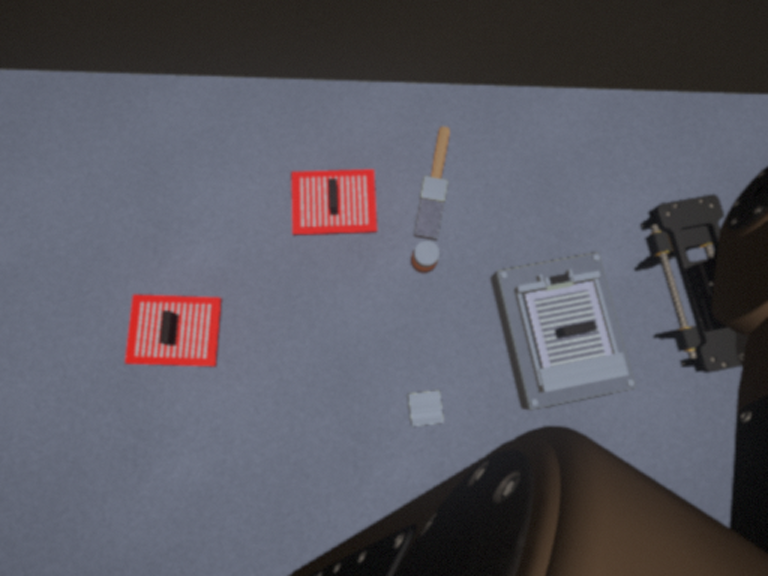

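The wrist view shows the yellow catch nose (467–478, 155–218) over the cassette's far edge, and the bystanders haven't moved. I'll check the nose position numerically.

```bash
python3 - <<'E'
from h import *
c=np.load("w8.npz"); crop(c,"w8c.png",270,40,370,200,6)
crop(c,"w8d.png",290,90,350,155,10)
E
```

```text
(no output)
```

View pics/w8d.png

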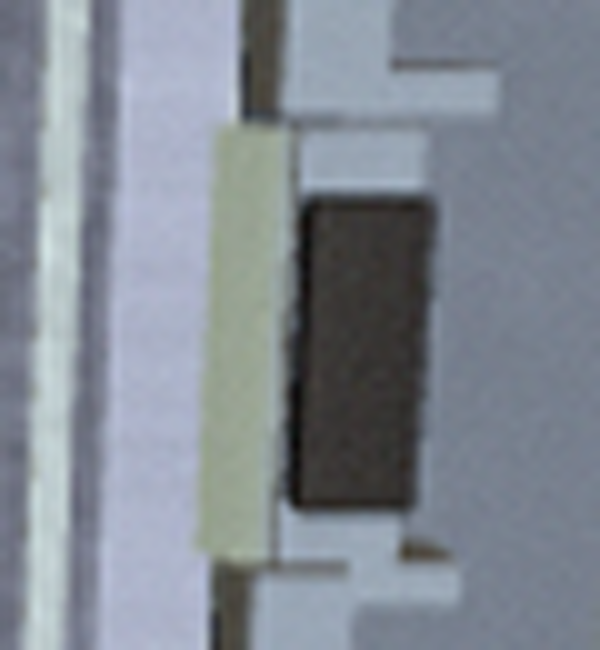

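```bash
python3 - <<'E'
from h import *
c=np.load("w8.npz")
for n,x,y,z in (("nose",218,125,.065),("nose",199,550,.065),("walltop",283,60,.072),("walltop",252,620,.072),("cas far",241,60,.063),("cas far",212,620,.063)):
    d=ray(c,((x+.5)/10-.5+290,(y+.5)/10-.5+90),z)-S; print(n,round(1e3*d@U,1))
E
```

```text
nose 138.1
nose 138.5
walltop 142.7
walltop 142.9
cas far 140.4
cas far 140.5
```

```bash
python3 - <<'E'
from h import *
print(robot.job_done()); st()
E
```

```text
the job is handed in; nothing more can be done
None
the job is handed in; nothing more can be done
```

The cassette is fitted in the seat and I have handed the job in, at about 19 s of the 64 s allowed. No verdict is reported, so the checks below are my own.

**What I did:** I gripped the aluminium cassette by its handle, tilted it 12°, and slid one short edge under the lip. I felt the stop at about 5 N; the highest push was about 9 N along the slide. Then I swung the other edge down over the catch in steps of 1° or less, keeping light contact with the stop. A final press of about 13 N, counting the cassette's own weight, met the well floor. I then released it and moved clear.

**Last checks:**
- **Fit:** tilt about 0°, underside about 0 mm from the floor and sideways offset about 0 mm. These come from the arm pose just before release.
- **Catch:** after release, the wrist camera shows the nose about 4.5 mm out from the wall, against 4.6 mm measured before fitting. It overlaps the cassette edge by about 2 mm, so it has sprung back. I judged this by eye and pixel measurement, not from the joint value.
- **Surroundings:** in the top view the jar, block and brush have not visibly moved.

**Disagreement:** the top and wrist cameras differed by about 2–4 mm sideways on the positions. I used the wrist camera for both parts, and the stop was about 1 mm from where it predicted.

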